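Tip the plain carton out of the pantry rack and stand it on the board

ROBOT

A 6-joint arm with a two-finger parallel gripper is mounted at the origin on a cart in front of the work surface, level with it; the furniture and walls round the work are solid. World frame = base frame: x ahead of the robot, y to its left, z up, the work surface at z = 0. Lengths are in m, angles in rad, forces in N, time in s.
With the tool pointing down it reaches from about 0.3 to 0.775 m from the base axis. Payload 14.6 kg.
Tool frame: the origin (TCP) lies at the very end of the fingers, on their centre line; the grasp point (between the pads) lies 19 mm behind it; z points along the fingers, y is the line along which they close (so a half turn about z gives the same grasp; the last joint's range is limited). The gripper opens to 94 mm and grips with 3 to 60 N. Pads are 16 mm wide; open, the fingers measure 119 mm over their backs; the gripper's body (75 mm by 177 mm) begins 78 mm behind the grasp point.
Start: joints at [-1.361, 0.3, 1.521, -0, 1.321, -0.067], TCP at [0.15, -0.529, 0.205] pointing down, gripper open.
Joint ranges: [-3.03, 3.03], [-0.79, 2.21], [0.23, 2.52], [-1.04, 4.18], [0, 3.07], [-2.55, 2.55]. Speed limits (rad/s): [2.22, 2.22, 2.57, 3.14, 3.14, 3.14].

INTERFACE

Orientations are given as [roll, pitch, yaw] about the fixed x, y, z axes, in that order (R = Rz(yaw) Ry(pitch) Rx(roll)).
In Python, from station import telemetry, cams, hand_in, nets gives the robot as it stands.
- The arm moves only by the tool move_arm, never from a script. Its argument "increments" is a list of rows, each a list of 4 numbers: the shift along the tool's x, y, z in m, then the turn about the tool's z in rad. In form: [[tx, ty, tz, roll], ...]. A call has 1 to 20 rows; each row shifts and turns the commanded pose from where the row before left it, along the tool's axes as they then stand; what a row does not reach is not made up. A row lasts 1/8 s, in which the tool goes at most 62.5 mm and 10.7 degrees, less where a joint would pass 70% of its speed; a pose out of reach is approached as far as the arm can. A call is refused whole if a number of a shift passes 0.0625 or a number of a turn 0.188, either way. A call with a gripper value outside its range is refused whole. "grip" is the opening, from 0 (shut) to 1 (fully open), set as the call begins (left out, the last holds). The fingers move at their own pace and stop on an object; "force" is the grip in N (left out, the last holds). Time passes only in rows, so rows that do not move let the fingers close. It gives the time, the measured TCP pose, the force, the opening and the grip force at its end, in the units of the state.
- telemetry.get_obs(): the state, without advancing time (a new reading comes with each control period).
- cams.camera(name): name is "side" or "top"; returns the picture (400x640x3 uint8, blue, green, red); there is no depth.
- cams.camera_model(name): a dict with "intrinsics" (3x3 intrinsics, pixels), "xyz" and "attitude" of the camera in the world. Camera axes: x right, y up, looking along -z (the intrinsics and any distortion apply to the point x, -y, -z); pixel columns grow to the right and rows downward; lengths in m; the calibration is good to about 2 mm. A picture is of the moment at which its call begins. camera_model takes no time and is no camera call.
- hand_in(): hands the job in; it is judged then, once.
Trained networks look in the newest picture that a camera, given by its name, has taken for a name from the list of things; names that differ only in an ending like _2 or _b are one class to them, and where a whole thing is asked for, a point or a joint stands for the part that bears it (a point fixed in the world has none). Each returns a list of dicts, best first, with "conf" (0 to 1); they miss things now and then, are a little off and sometimes report something else, mostly with a low value. They report only what shows in the picture. A call takes as long as a camera call. They do not tell look-alikes from the thing itself.
- nets.search_frame(camera, query): "extent" ([left, top, right, bottom] in pixels, round what is visible of it).
- nets.mark_of(camera, query): "centre" ([column, row] in pixels: a listed point, or the origin of a listed thing).
The state is a dict: "time_s": time; "qpos": joint angles; "joint_vel": joint speeds; "tau": joint torques, N m; "ee_pos": TCP position; "eef_rot": TCP orientation; "force": force on the tool from outside, world axes, zero at the start; "moment": the same for the moment, N m; "grip_width": finger opening in m; "grip_force": force on a finger pad.
Only numpy, scipy, OpenCV 4.12 (cv2) and the standard library are available. Lean on these libraries where they do the work, as an engineer would, in place of code of your own. Each camera call takes 0.05 s, during which the arm holds its last target. There are 200 camera calls.

TASK

One of the three cartons packed tightly in the wooden rack has a plain flat top without a round steel lid. Tip it forward by its top edge until it leans on the rack's steel front rail by itself with the fingers off it, then lift it out and stand it upright on the chopping board. Leave the two lidded cartons in the rack and do not disturb the garlic and the tomato on the board.

Things in the scene. Friction and masses are not known exactly. Their poses are not given: they have to be found in the camera images.
- rack: Wooden rack, fixed, three slots. -x: open front, to which cartons tip (to the robot's left); y along the row; z up. Origin: underside, cartons' mid-depth, middle slot. Slots at y = -47, 0, 47 mm, 43 wide, floor 10 mm above the worktop; slot walls 4 mm thick, 90 high, x = -46 to 53 mm. Back panel at x = 47 to 53 mm only 55 high: the cartons' upper backs are free.
- rack_rail (a point): Middle of the rack's round steel front rail: 12 mm thick, along the rack's y (138 mm long, a post at each end), 98 mm in front of the rack's origin, 69 mm above the worktop. A carton tipped about its lower front edge balances at about 27 degrees, then falls by itself onto the rail and rests at about 38 to 46 degrees, its upper end clear in front of its neighbours.
- carton_mid (a point): Centre of the carton to take out: cardboard, 88 mm deep (x), 40 thick (y), 170 high (z), flat top with a thin seam, blank paper labels, 0.2 to 0.4 kg. 85 mm above its underside. Its -x: spine (narrow front face); y across its thickness; z up its length; parallel to the rack's axes at the start. It stands in any of the three slots, 7 mm from its neighbours.
- carton_foot (a point): Centre of that carton's underside; same axes. When the carton leans on the rail its foot may slide back by up to 20 mm in the slot.
- lidded_a_mid (a point): Carton like the target and beside it in the rack, 88 deep x 40 thick x 164 high, but with a round flat steel lid (36 mm across, 5 mm high) on top. 0.3 kg. This point is its centre, 82 mm above its underside; axes as for the plain carton. It must stay in the rack.
- lidded_b_mid (a point): Carton like the target and beside it in the rack, 88 deep x 40 thick x 164 high, but with a round flat steel lid (36 mm across, 5 mm high) on top. 0.3 kg. This point is its centre, 82 mm above its underside; axes as for the plain carton. It must stay in the rack.
- chopping_board: Wooden chopping board lying on the worktop, fixed, 210 mm (x) x 300 mm (y) x 21 mm high; origin at the centre of its underside. The half towards its -y is free; the vegetables lie near its +y end. (Wall cabinets hang over the back of the worktop from about 0.58 m up, their doors and handles reaching forward to about x = 0.6 m: keep the wrist low there.)
- garlic: Garlic bulb, 60 mm across, 59 mm high, on the board near its +y end; origin at its underside. To be left alone.
- tomato: Tomato, 74 mm across, 69 mm high, on the board near its +y end; origin at its underside. To be left alone.
Not all that is in view belongs to the job. Leave any orange look-alike of the part that bears lidded_a_mid alone.

How it is judged:
On the way:
1. the plain carton has been tipped forward and leans on the front rail by itself, its foot still in the rack, the fingers off it (angle between carton_mid's own z axis and vertical between 0.5 and 0.95 rad and height (world z) of carton_foot below 0.065 m and contact force between carton and rack above 0.3 N and horizontal distance between carton_foot and rack below 0.09 m and contact force between the fingers and carton below 0.2 N), for 0.2 s.
At the end, for the whole second after the job is handed in: The plain carton stands upright (within 0.1 rad) and still on the chopping board, its centre over the board (at least 5 mm inside its edges) and its underside on the board's top; both lidded cartons still stand in their slots (tilt under 0.15 rad, moved less than 30 mm) (angle between carton_mid's own z axis and vertical below 0.1 rad and x of carton_mid in the frame of chopping_board between -0.1 and 0.1 m and y of carton_mid in the frame of chopping_board between -0.145 and 0.145 m and height (world z) of carton_mid between 0.099 and 0.114 m and linear speed of carton below 0.02 m/s and angle between each of lidded_a_mid, lidded_b_mid's own z axis and vertical below 0.15 rad and distance of each of lidded_a_mid, lidded_b_mid from where it was at the start of the episode below 0.03 m); the robot touches nothing.
It fails at once if the garlic or the tomato is pushed more than 40 mm (distance of any of garlic, tomato from where it was at the start of the episode above 0.04 m).
It fails at once if a lidded carton is tipped over by more than 0.45 rad (angle between any of lidded_a_mid, lidded_b_mid's own z axis and vertical above 0.45 rad).
It also fails if it takes over 51 s, if anything falls off the work surface, if the arm or the gripper's body presses on something with over 40 N, if the wrist force passes 120 N, or if a joint passes its speed limit or range.

## Working session

There is one attempt and no reset: what is moved stays moved. The work goes in short steps, Python scripts to look and compute and a tool call to move; the robot and the scene stay as the last step left them, time stands still between calls to the robot, and variables do not carry over. Pictures are saved under pics/ and viewed, at most 10 in all, crops included, and the job is handed in when it is done.

Besides the shell and the picture viewer there is one more tool, called after "Emit:" as name(argument=value, ...), one argument or row to a line, values as JSON. move_arm: Moves the arm, as the interface text tells. Its arguments: {"type":"object","properties":{"increments":{"type":"array"},"grip":{"type":"number"},"force":{"type":"number"}},"required":["increments"]}

```bash
mkdir -p pics; ls
cat > h.py <<'E'
import numpy as np, cv2
from scipy.spatial.transform import Rotation as R
from station import telemetry, cams, hand_in, nets
def mdl(n):
    m=cams.camera_model(n); a=np.array(m["attitude"],float)
    Rm=a if a.shape==(3,3) else R.from_euler('xyz',a).as_matrix()
    return np.array(m["intrinsics"]),np.array(m["xyz"]),Rm,m
def ray(n,p):
    K,c,Rm,_=mdl(n); d=np.linalg.inv(K)@[p[0],p[1],1]; return c,Rm@(d*[1,-1,-1])
def atz(n,p,z):
    c,d=ray(n,p); return c+d*(z-c[2])/d[2]
def proj(n,P):
    K,c,Rm,_=mdl(n); q=K@((Rm.T@(np.array(P)-c))*[1,-1,-1]); return q[:2]/q[2]
def tri(ps):
    A=np.zeros((3,3));b=np.zeros(3)
    for n,p in ps:
        c,d=ray(n,p);d=d/np.linalg.norm(d);M=np.eye(3)-np.outer(d,d);A+=M;b+=M@c
    return np.linalg.solve(A,b)
E
python3 - <<'E'
from h import *
for n in("top","side"):
    im=cams.camera(n); cv2.imwrite(f"pics/{n}0.png",im); print(mdl(n)[3])
    for q in("rack","rack_rail","carton_mid","carton_foot","lidded_a_mid","chopping_board","garlic","tomato"):
        print(n,q,[(np.round(r["centre"]).tolist(),round(r["conf"],2)) for r in nets.mark_of(n,q)][:4])
print(telemetry.get_obs())
E
```

```text
pics
{'intrinsics': array([[398.8954305 ,   0.        , 327.04102012],
       [  0.        , 398.8954305 , 203.65325768],
       [  0.        ,   0.        ,   1.        ]]), 'xyz': array([0.06685789, 0.11277633, 1.23987572]), 'attitude': array([ 3.83523222e-01,  2.69492876e-04, -2.08687506e+00])}
top rack [([374.0, 187.0], 0.58)]
top rack_rail [([353.0, 193.0], 0.59)]
top carton_mid [([381.0, 178.0], 0.72)]
top carton_foot [([380.0, 185.0], 0.88), ([370.0, 165.0], 0.66)]
top lidded_a_mid [([391.0, 186.0], 0.62), ([426.0, 159.0], 0.58)]
top chopping_board [([251.0, 248.0], 0.65)]
top garlic [([211.0, 253.0], 0.6)]
top tomato [([236.0, 276.0], 0.66)]
{'intrinsics': array([[479.39522405,   0.        , 319.17556416],
       [  0.        , 479.39522405, 200.96212806],
       [  0.        ,   0.        ,   1.        ]]), 'xyz': array([-0.72656448, -0.34727744,  1.02036816]), 'attitude': array([ 9.12544712e-01, -7.78955440e-04, -1.35441613e+00])}
side rack [([387.0, 229.0], 0.87)]
side rack_rail [([360.0, 208.0], 0.86)]
side carton_mid []
side carton_foot []
side lidded_a_mid [([394.0, 215.0], 0.78), ([441.0, 219.0], 0.73)]
side chopping_board []
side garlic []
side tomato [([220.0, 205.0], 0.51)]
{'time_s': 0.9, 'qpos': array([-1.36059607e+00,  2.99911928e-01,  1.52099716e+00,  9.55817999e-06,
        1.32072879e+00, -6.65866946e-02]), 'joint_vel': array([ 0.00095025,  0.00079652, -0.00199707,  0.00065206, -0.00029111,
        0.0024786 ]), 'tau': array([ 8.46816856e-04, -5.31657565e+01, -3.52906466e+01,  7.09636370e-02,
        2.13467132e-02,  3.94538546e-06]), 'ee_pos': array([ 0.15029968, -0.52904818,  0.20544024]), 'eef_rot': array([-3.14154815e+00, -1.22490522e-05,  2.76784586e-01]), 'force': array([-0.73781701, -0.32581494, -0.31224432]), 'moment': array([-0.00133089, -0.00527801,  0.02734201]), 'grip_force': 0.0, 'grip_width': 0.09383548369421559}
```

Run:
```python
import cv2,numpy as np
t=cv2.imread("pics/top0.png");s=cv2.imread("pics/side0.png")
a=cv2.resize(t[130:310,160:460],(800,480),interpolation=3)
cv2.imwrite("pics/t1.png",a)
cv2.imwrite("pics/s1.png",cv2.resize(s[120:300,200:500],(800,480),interpolation=3))
```

```text
(no output)
```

View pics/t1.png

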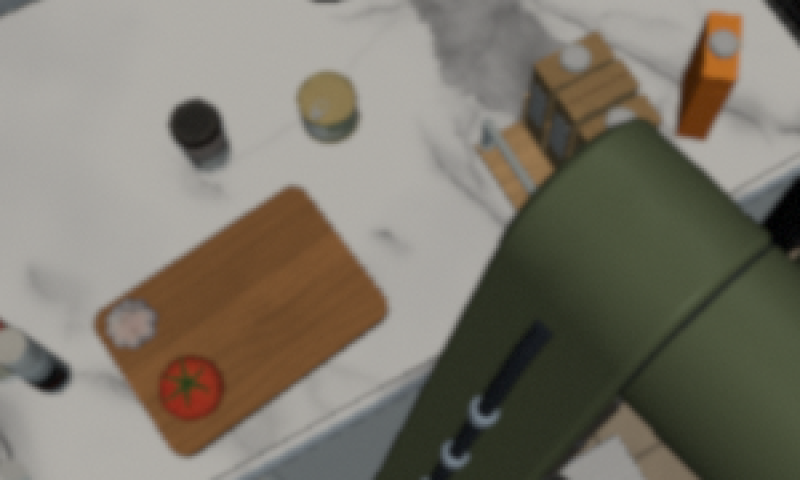

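View pics/s1.png

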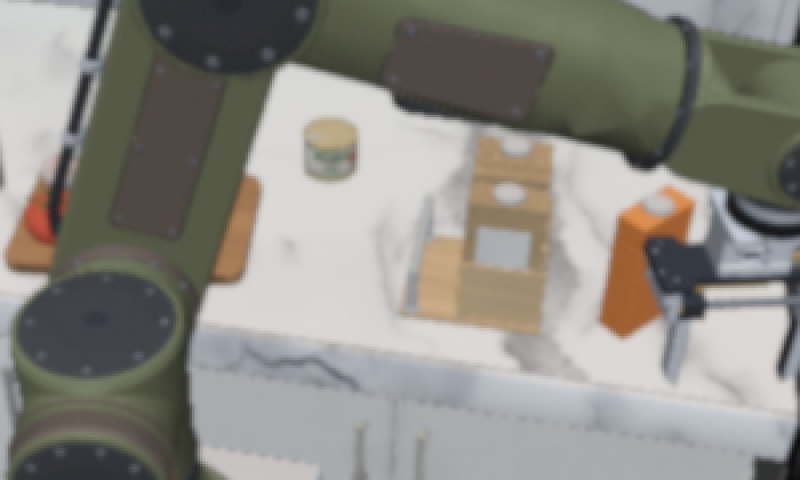

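View pics/side0.png

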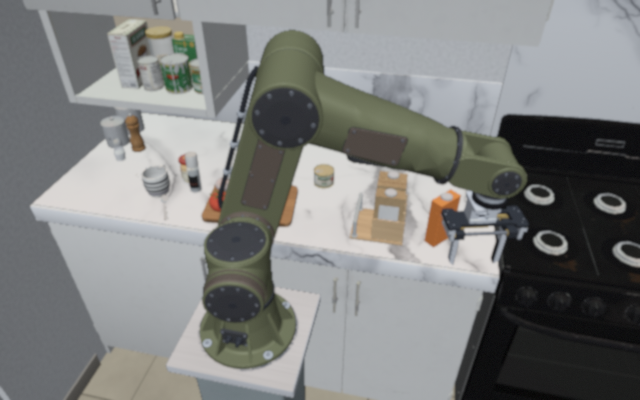

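The top view shows three brown cartons. There are lids at about (376,151) and (393,174) px, and a flat seamed top between them at about (381,162), so the plain target is in the middle slot. The orange lidded carton at about (430,150) is a look-alike and stays where it is. I'll locate the rack and board next.

Run:
```python
from h import *
f=lambda x,y:(160+x/2.6667,130+y/2.6667)
g=lambda x,y:(200+x/2.6667,120+y/2.6667)
print("lid far top",atz("top",f(575,53),.179),"side",atz("side",g(517,144),.179), tri([("top",f(575,53)),("side",g(517,144))]))
print("lid near side",atz("side",g(510,193),.179),"top",atz("top",f(622,116),.179))
print("rail tri",tri([("top",(353,193)),("side",(360,208))]))
print("rail@69",atz("top",(353,193),.069),atz("side",(360,208),.069))
print("rail ends top",atz("top",f(487,130),.069),"side", atz("side",g(430,200),.069),atz("side",g(411,295),.069))
print("rack",atz("top",(374,187),0),atz("side",(387,229),0))
print("board corners",[atz("top",f(*p),.021).round(3) for p in((295,188),(387,308),(187,455),(97,322))])
for q in("garlic","tomato"):print(q)
print(atz("top",(211,253),0.021),atz("top",(236,276),.021))
a=cams.camera("top");cv2.imwrite("pics/crop.png",cv2.resize(a[130:220,320:450],(780,540),interpolation=2))
```

```text
lid far top [ 0.51956354 -0.31314224  0.179     ] side [ 0.51929586 -0.31076444  0.179     ] [ 0.51847189 -0.31162003  0.1802682 ]
lid near side [ 0.42216038 -0.31220821  0.179     ] top [ 0.42631197 -0.31599674  0.179     ]
rail tri [ 0.472712   -0.2152515   0.06264677]
rail@69 [ 0.46890877 -0.21046867  0.069     ] [ 0.46742374 -0.21865952  0.069     ]
rail ends top [ 0.52880421 -0.20712365  0.069     ] side [ 0.5364813  -0.21243725  0.069     ] [ 0.35554787 -0.21765368  0.069     ]
rack [ 0.47639219 -0.30325436  0.        ] [ 0.46482491 -0.31086709  0.        ]
board corners [array([0.597, 0.027, 0.021]), array([0.405, 0.001, 0.021]), array([0.365, 0.278, 0.021]), array([0.559, 0.307, 0.021])]
garlic
tomato
[0.52928599 0.26953063 0.021     ] [0.42441425 0.2316887  0.021     ]
```

View pics/crop.png

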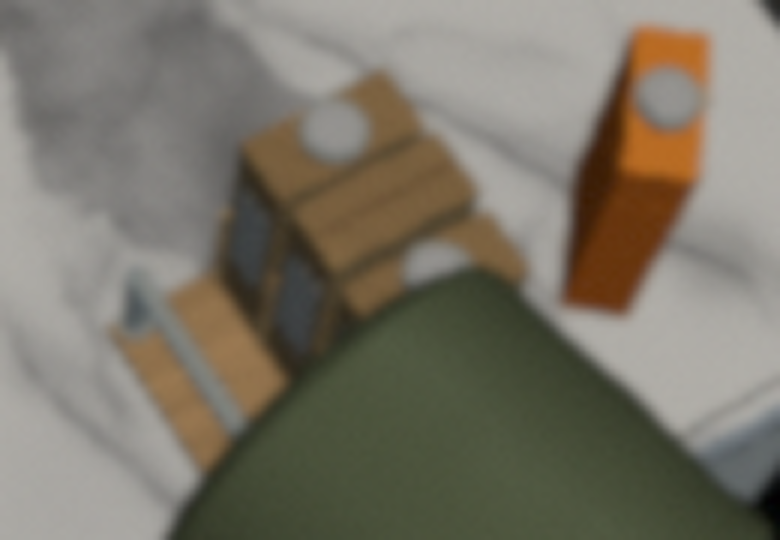

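The enlarged crop confirms it: the middle carton, with corners near (369,164), (392,153), (399,162) and (377,176), has a flat seamed top. It sits between the two lidded ones, and the orange one stands apart. Next I'll work out the yaw.

Run:
```python
from h import *
c=[atz("top",(320+x/6,130+y/6),.18)[:2] for x,y in((293,205),(433,138),(477,190),(340,275))]
c=np.array(c);print(c.round(4),c.mean(0))
for i,j in((0,1),(3,2),(0,3),(1,2)):
    d=c[j]-c[i];print(np.linalg.norm(d),np.degrees(np.arctan2(d[1],d[0])))
d=[atz("top",(320+x/6,130+y/6),.069)[:2] for x,y in((165,290),(235,425))];print(d,np.degrees(np.arctan2(*(d[0]-d[1])[::-1])))
```

```text
[[ 0.4879 -0.2692]
 [ 0.4854 -0.3505]
 [ 0.4498 -0.3534]
 [ 0.4437 -0.2689]] [ 0.46668636 -0.31049016]
0.08129973178074688 -91.81064503017915
0.08474851301692464 -85.86853034251888
0.04425150035589291 179.61486463498034
0.03569988521212817 -175.22512052547606
[array([ 0.52227382, -0.22165918]), array([ 0.43599866, -0.21354276])] -5.374335356135508
```

Emit:
move_arm(
  increments=[
    [0,0,-0.012,-0.164],
    [0,0,-0.012,-0.164],
    [0,0,-0.012,-0.164],
    [0,0,-0.012,-0.164],
    [0,0,-0.012,-0.164],
    [0,0,-0.012,-0.164],
    [0,0,-0.012,-0.164],
    [0,0,-0.012,-0.166],
  ],
  grip=0,
)

```text
time_s: 1.95
ee_pos: [0.1503, -0.529, 0.3019]
eef_rot: [3.142, 0.0, 1.596]
force: [0.4, 0.1, 0.1]
grip_width: 0.0175
grip_force: 0.0
```

Run:
```python
from h import *
print("orange",atz("top",(431,146),.179))
o=telemetry.get_obs();print(o["ee_pos"],o["eef_rot"],o["qpos"],o["grip_width"])
for n in("top","side"):
    cv2.imwrite(f"pics/{n}2.png",cams.camera(n))
    for q in("rack","rack_rail","carton_mid","carton_foot","lidded_a_mid"):
        for r in nets.mark_of(n,q)[:3]:
            z=dict(rack=0,rack_rail=.069,carton_mid=.095,carton_foot=.01,lidded_a_mid=.092)[q]
            print(n,q,round(r["conf"],2),atz(n,r["centre"],z).round(3))
```

```text
orange [ 0.44772623 -0.46697272  0.179     ]
[ 0.15031032 -0.5290233   0.30186127] [3.14156805e+00 1.08048420e-05 1.59628278e+00] [-1.36057402e+00  2.46261926e-01  1.36755023e+00  2.22251517e-05
  1.52776536e+00 -1.38606144e+00] 0.017518026624897622
top rack 0.89 [ 0.486 -0.314  0.   ]
top rack_rail 0.96 [ 0.468 -0.213  0.069]
top carton_mid 0.84 [ 0.46  -0.311  0.095]
top carton_foot 0.91 [ 0.474 -0.318  0.01 ]
top lidded_a_mid 0.79 [ 0.442 -0.474  0.092]
top lidded_a_mid 0.59 [ 0.425 -0.312  0.092]
side rack 0.89 [ 0.467 -0.303  0.   ]
side rack_rail 0.67 [ 0.474 -0.212  0.069]
side lidded_a_mid 0.92 [ 0.436 -0.476  0.092]
side lidded_a_mid 0.81 [ 0.431 -0.312  0.092]
```

Emit:
move_arm(
  increments=[
    [0.017,0.0406,0,0],
    [0.017,0.0406,0,0],
    [0.017,0.0406,0,0],
    [0.017,0.0406,0,0],
    [0.017,0.0406,0,0],
    [0.017,0.0406,0,0],
    [0.017,0.0406,0,0],
    [0.017,0.0406,0,0],
    [0,0,0,0],
    [0,0,0.03,0],
    [0,0,0.03,0],
    [0,0,0.03,0],
    [0,0,0,0],
  ],
)

```text
time_s: 4.18
ee_pos: [0.4711, -0.3865, 0.2097]
eef_rot: [-3.139, -0.003, 1.59]
force: [0.8, 0.4, -0.4]
grip_width: 0.0001
grip_force: 0.0
```

Run:
```python
from h import *
s=cams.camera("side");t=cams.camera("top")
cv2.imwrite("pics/st3.png",np.hstack([cv2.resize(s[130:270,320:480],(400,350),interpolation=2),cv2.resize(t[110:250,310:470],(400,350),interpolation=2)]))
```

```text
(no output)
```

View pics/st3.png

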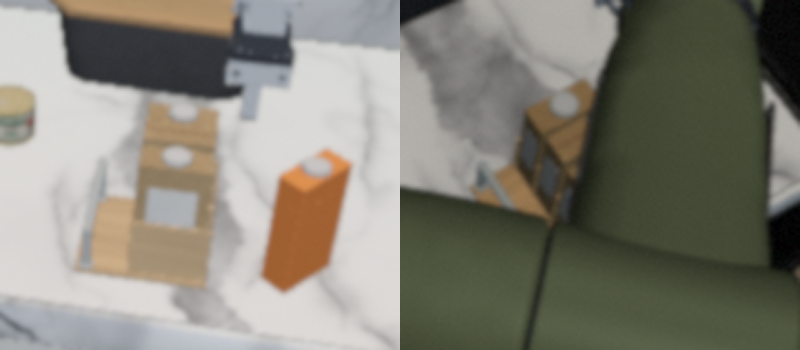

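Emit:
move_arm(
  increments=[
    [0,0,0.025,0],
    [0,0,0.025,0],
    [0.006,0,0,0],
    [0.006,0,0,0],
    [0.006,0,0,0],
    [0.006,0,0,0],
    [0.006,0,0,0],
    [0.006,0,0,0],
    [0.006,0,0,0],
    [0.006,0,0,0],
    [0,0,0,0],
  ],
)

```text
time_s: 5.65
ee_pos: [0.4713, -0.3381, 0.1614]
eef_rot: [-3.141, -0.0, 1.591]
force: [0.7, -1.1, -1.4]
grip_width: 0.0006
grip_force: 0.2
```

Run:
```python
from h import *
s=cams.camera("side");t=cams.camera("top")
cv2.imwrite("pics/st4.png",np.hstack([cv2.resize(s[130:270,320:480],(400,350),interpolation=2),cv2.resize(t[110:250,310:470],(400,350),interpolation=2)]))
```

```text
(no output)
```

View pics/st4.png

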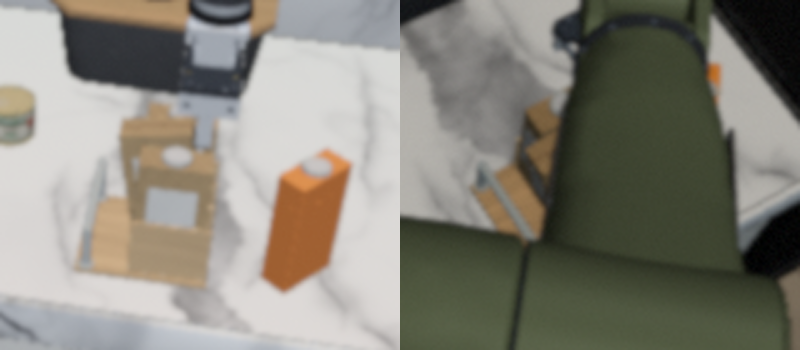

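The middle carton is tipping forward by about 10°, its top front edge now at about crop (125,120), and both neighbours are still. I'll keep pushing past balance.

Emit:
move_arm(
  increments=[
    [0.006,0,0,0],
    [0.006,0,0,0],
    [0.006,0,0,0],
    [0.006,0,0,0],
    [0.005,0,0,0],
    [0.004,0,0,0],
    [0.004,0,0,0],
    [0.004,0,0,0],
    [0.004,0,0,0],
    [0,0,0,0],
    [0,0,0,0],
  ],
)

```text
time_s: 7.12
ee_pos: [0.4705, -0.2936, 0.1615]
eef_rot: [3.142, -0.0, 1.591]
force: [1.6, -0.4, -0.6]
grip_width: 0.0006
grip_force: 0.0
```

Run:
```python
from h import *
s=cams.camera("side");t=cams.camera("top")
cv2.imwrite("pics/st5.png",np.hstack([cv2.resize(s[130:270,320:480],(400,350),interpolation=2),cv2.resize(t[110:250,310:470],(400,350),interpolation=2)]))
```

```text
(no output)
```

View pics/st5.png

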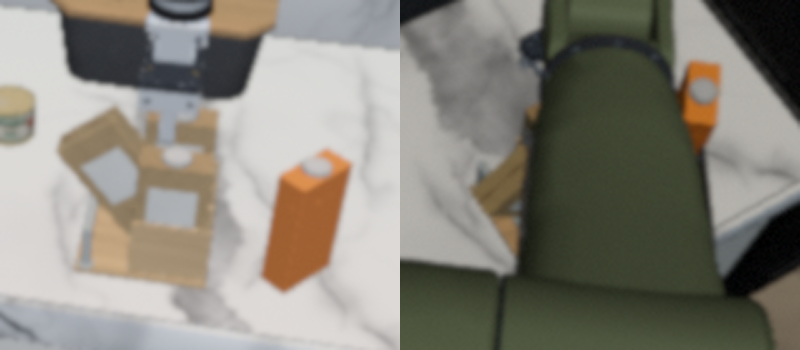

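The carton has tipped and leans on the rail, its upper end at crop (60–115,108–150). I'll back the fingers off, raise them and measure the lean.

Emit:
move_arm(
  increments=[
    [-0.01,0,-0.03,0],
    [0,0,-0.05,0],
    [0,0,-0.05,0],
    [0,0,0,0],
    [0,0,0,0],
  ],
  grip=1,
)

```text
time_s: 7.85
ee_pos: [0.4704, -0.3035, 0.2905]
eef_rot: [-3.141, -0.001, 1.591]
force: [-0.3, -0.1, -0.5]
grip_width: 0.0468
grip_force: 0.0
```

Run:
```python
from h import *
s=cams.camera("side")
cv2.imwrite("pics/s6.png",cv2.resize(s[155:255,330:450],(780,650)[:1]+(600,),interpolation=2))
```

```text
(no output)
```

View pics/s6.png

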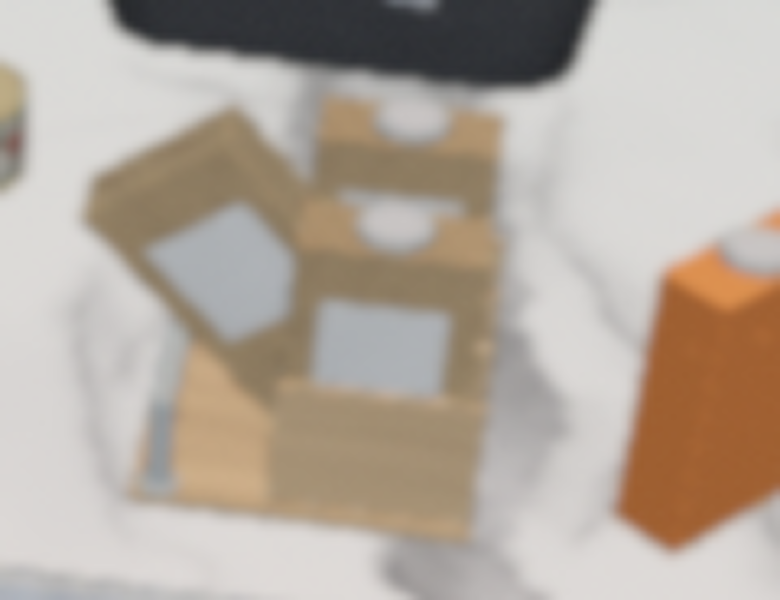

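Run:
```python
from h import *
def atx(p,x):
    c,d=ray("side",p); return c+d*(x-c[0])/d[0]
P=[atx((330+a/6.5,155+b/6),x) for a,b,x in((85,212,.451),(270,410,.451),(97,182,.491),(235,108,.491))]
for p in P: print(p.round(4))
d=P[0]-P[1];print("tilt front edge",np.degrees(np.arctan2(d[1],d[2])))
d=P[3]-P[2];print("tilt top far edge",np.degrees(np.arctan2(d[2],-d[1])),np.linalg.norm(d))
# predicted: tilt th, foot-front y0
for th in(38,42,46):
  t=np.radians(th)
  # front face tangent to rail (y -.214,z .069,r .006): line direction (sin,cos), carton on back side (-cos, +sin)
  n=np.array([np.cos(t),-np.sin(t)])  # outward front normal
  c=np.array([-.214,.069])
  # line points q: n.q = n.c - .006
  k=n@c-.006; z0=.010; y0=(k-n[1]*z0)/n[0]; tf=np.array([y0,z0])+.170*np.array([np.sin(t),np.cos(t)])
  print(th,"footfront y",y0.round(4),"topfront",tf.round(4),"topback",(tf-.088*n).round(4))
```

```text
[ 0.451  -0.1646  0.1421]
[ 0.451  -0.2606  0.0263]
[ 0.491  -0.1636  0.1328]
[ 0.491  -0.2277  0.1894]
tilt front edge 39.667485575998406
tilt top far edge 41.45292424966222 0.08550163286547213
38 footfront y -0.2677 topfront [-0.163  0.144] topback [-0.2324  0.1981]
42 footfront y -0.2752 topfront [-0.1614  0.1363] topback [-0.2268  0.1952]
46 footfront y -0.2837 topfront [-0.1614  0.1281] topback [-0.2226  0.1914]
```

Emit:
move_arm(
  increments=[
    [0.041,0,0,0],
    [0.041,0,0,0],
    [0,0,0,0],
    [0,0,0.04,0],
    [0,0,0.04,0],
    [0,0,0.04,0],
    [0,0,0.03,0],
    [0,0,0.0225,0],
    [0,0,0,0],
  ],
  grip=1,
)

```text
time_s: 9.02
ee_pos: [0.4679, -0.2217, 0.1169]
eef_rot: [-3.138, -0.002, 1.59]
force: [0.6, 1.0, 0.3]
grip_width: 0.0944
grip_force: 0.0
```

Emit:
move_arm(
  increments=[
    [0,0,0,0],
    [0,0,0,0],
    [0,0,0,0],
    [0,0,0,0],
    [0,0,0,0],
    [0,0,0,0],
    [0,0,0,0],
    [0,0,0,0],
  ],
  grip=0,
  force=45,
)

```text
time_s: 10.02
ee_pos: [0.469, -0.2216, 0.119]
eef_rot: [3.142, 0.0, 1.591]
force: [1.2, 0.3, -0.1]
grip_width: 0.0397
grip_force: 45.0
```

Emit:
move_arm(
  increments=[
    [0,0,-0.01,0],
    [0,0,-0.015,0],
    [0,0,-0.02,0],
    [0,0,-0.025,0],
    [0,0,-0.025,0],
    [0,0,-0.025,0],
    [0,0,-0.025,0],
    [0,0,-0.025,0],
    [0,0,-0.01,0],
    [0,0,0,0],
  ],
)

```text
time_s: 11.28
ee_pos: [0.469, -0.2216, 0.2993]
eef_rot: [3.141, 0.0, 1.591]
force: [-0.6, 0.1, -4.3]
grip_width: 0.0397
grip_force: 45.0
```

Run:
```python
from h import *
s=cams.camera("side")
cv2.imwrite("pics/s7.png",cv2.resize(s[110:270,300:470],(680,600),interpolation=2))
print(mdl("top")[3]["xyz"]); print(proj("side",[.469,-.2216,.31]))
```

```text
[0.06685789 0.11277633 1.23987572]
[365.52178649 142.31240326]
```

View pics/s7.png

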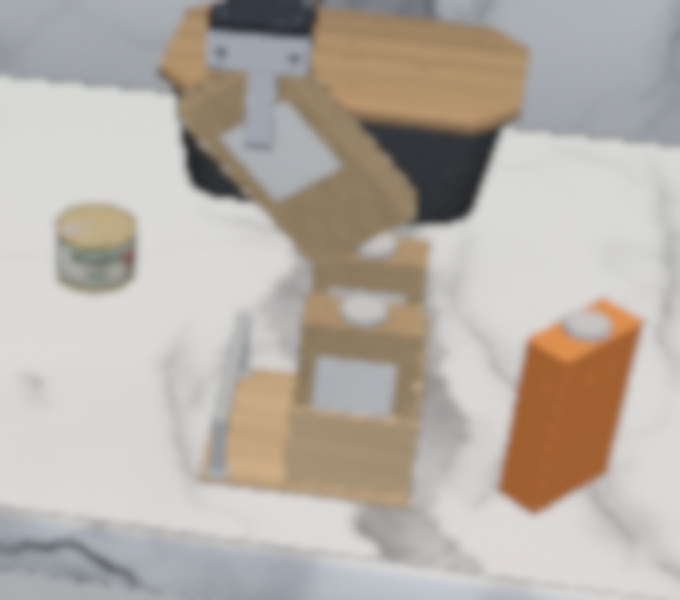

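The carton hangs from the grip at about 40°, clear of the rack, and both lidded cartons stand undisturbed. I'll carry it to the free half of the board and lower it until it is just above.

Emit:
move_arm(
  increments=[
    [0.015,0.002,0,0],
    [0.03,0.003,0,0],
    [0.035,0.003,0,0],
    [0.04,0.003,0,0],
    [0.04,0.003,0,0],
    [0.04,0.003,0,0],
    [0.035,0.003,0,0],
    [0.03,0.002,0,0],
    [0.015,0,0,0],
    [0,0,0,0],
    [0,0,0.03,0],
    [0,0,0.03,0],
    [0,0,0.03,0],
    [0,0,0.03,0],
    [0,0,0.02,0],
    [0,0,0.015,0],
    [0,0,0,0],
    [0,0,0,0],
  ],
)

```text
time_s: 13.58
ee_pos: [0.4858, 0.0586, 0.1447]
eef_rot: [3.14, -0.0, 1.591]
force: [-0.4, 0.5, -3.8]
grip_width: 0.04
grip_force: 45.0
```

Emit:
move_arm(
  increments=[
    [0,0,0,0],
    [0,0,0,0],
    [0,0,0,0],
    [0,0,0,0],
  ],
  force=12,
)

```text
time_s: 14.08
ee_pos: [0.4854, 0.0588, 0.144]
eef_rot: [3.141, -0.0, 1.591]
force: [0.3, -0.3, -2.5]
grip_width: 0.0397
grip_force: 12.0
```

Run:
```python
from h import *
t=cams.camera("top");s=cams.camera("side")
cv2.imwrite("pics/st8.png",np.hstack([cv2.resize(s[110:250,180:340],(400,350),interpolation=2),cv2.resize(t[170:310,180:340],(400,350),interpolation=2)]))
```

```text
(no output)
```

View pics/st8.png

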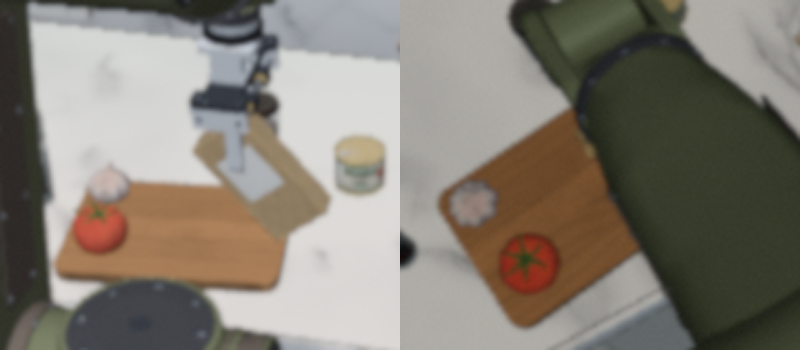

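The side crop shows the carton at about 40°, gripped with its foot at the board's right edge, near crop (280,235). The garlic and tomato are untouched. I'll shift further onto the board, then relax the grip so it swings upright, and track the tilt from the label's orientation instead of pictures.

Emit:
move_arm(
  increments=[
    [0.015,0,0,0],
    [0.02,0,0,0],
    [0.01,0,0,0],
    [0,0,0,0],
  ],
  force=15,
)

```text
time_s: 14.68
ee_pos: [0.4844, 0.1045, 0.1439]
eef_rot: [-3.141, 0.0, 1.592]
force: [-0.2, 0.2, -3.0]
grip_width: 0.0403
grip_force: 15.0
```

Emit:
move_arm(
  increments=[
    [0,0,0,0],
    [0,0,0,0],
    [0,0,0,0],
  ],
  force=6,
)

```text
time_s: 15.05
ee_pos: [0.4845, 0.1034, 0.1439]
eef_rot: [-3.142, 0.0, 1.59]
force: [-0.5, -0.3, -3.7]
grip_width: 0.04
grip_force: 6.0
```

```bash
cat >> h.py <<'E'
def outline(y=.1,debug=False):
    s=cams.camera("side"); g=telemetry.get_obs()["ee_pos"]
    x0,y0=proj("side",[g[0]-.02,g[1],g[2]-.01]).astype(int)
    hsv=cv2.cvtColor(s,cv2.COLOR_BGR2HSV)
    w=hsv[y0-50:y0+60,x0-50:x0+60]
    m=((w[...,1]<75)&(w[...,2]>100)&(w[...,2]<190)).astype(np.uint8)
    return s,(x0,y0),w,m
E
python3 - <<'E'
from h import *
s,p,w,m=outline(); print(p, telemetry.get_obs()["ee_pos"])
# ascii of crop: saturation coded
c=w[::4,::3]
for r in c: print("".join("#" if a[1]>125 else "+" if a[1]>85 else "-" if a[1]>45 else "." for a in r)+"  "+"".join(chr(48+int(a[2])//26) for a in r))
E
```

```text
(np.int64(261), np.int64(179)) [0.48453548 0.10350643 0.14395246]
.....................................  8888888888877667777435677777666666666
.....................................  8887788888888666656355688888888888888
.....................................  8887788888888766655225788888888888888
....................-................  8877778888887555652346888888888888888
.............----....................  8877778888743222223588877788888888888
.............--.---..................  8887788888522223223487322237888888888
..................-..................  8888888888766555444687222227888888888
..................--.................  8888888888766666665567533357888888888
..................----...............  8888888888887556665555444447888888888
............---...-----.............-  8888888888875555655555555547888888877
............---.....----...........--  8878888888865555666655555658888888777
.............-.......-----.........--  8777888888886556666765555568888888767
..............-........---...........  8777778888888756666776555568888888765
...............-.......-----.....
[... 421 characters left out ...]
8888888
#######+++++++++++++++++++++.........  6777654666666666666666666666788888888
######++++++++++++++++++++++.........  6555446666666666666666666666788888888
++++++++++++++++++++++++++++.........  6666666666666666666666666666888877888
+++++++++++++++++++++++++++..........  6666666666666666666666666666888888888
-++++++-----+++++++++++++++..........  4444444444445555566666666656888888888
................-...----+-...........  8875322222322223355544444568888888888
.....................................  7522322222222223247888888888888888888
.....................................  3222222222222222224788888888888888888
.....................................  3222222222222222223688888888888888888
```

Emit:
move_arm(
  increments=[
    [0,0,0,0],
    [0,0,0,0],
    [0,0,0.003,0],
    [0,0,0.003,0],
    [0,0,0.003,0],
    [0,0,0.002,0],
    [0,0,0,0],
    [0,0,0,0],
  ],
  force=5,
)

```text
time_s: 16.1
ee_pos: [0.4846, 0.1038, 0.133]
eef_rot: [3.141, -0.0, 1.591]
force: [1.0, 1.0, -2.4]
grip_width: 0.0403
grip_force: 5.0
```

```bash
cat >> h.py <<'E'
def asc():
    s=cams.camera("side"); w=cv2.cvtColor(s,cv2.COLOR_BGR2HSV)[130:240,215:320][::3,::2]
    for r in w: print("".join("#" if a[1]>125 else "+" if a[1]>85 else "-" if a[1]>25 else " " if a[2]>185 else "." if a[2]>110 else "@" for a in r))
E
python3 -c "
from h import *
asc()"
```

```text
......  .----.            .........
                 ..........--...                     
                  .........-.--.                     
                  ........----.                      
                  .......----@.                      
                 .---------...                       
              ..@----------.   .@-@@@.               
             .-----------@@.  .-------.              
             .----------@--.  .@-----@.              
              ........-..--.   .@@@@@.               
              ...........----  ........              
                .........------......@.              
                -----....-------.......            --
               ------.....-------......           ---
               ------......--------...            ---
                ----.........-------.             .--
    -..           --..........-------             ...
  -----..          --...........-------           ...
. ----..-+++++++++-++--..........-------          ...
-......-+++++++++++++++-......-----------           -
++-----+++++++++++++++++--..----------
[... 154 characters left out ...]
-------+++-            
#########+++++++++++++++++++++-----+++++-            
#########++++++++++++++++++++++-++++++++.            
########+++++++++++++++++++++++++++++++-             
######+++++++++++++++++++++++++++++++++-             
+++++++++++++++++++++++++++++++++++++++-             
+++++++++++++++++++++++++++++++++++++++              
++++++++++++++++++++++++++++++++++++++-              
...----@@@@@@@@@@@---+++++++++++++++++.              
 ..@@-@@@------@@@@@@@--.  .....-----                
@@@---@-------@-@@@---@@.                            
@--@---@-@-@-@--@------@@.                           
-------@-@--@-@----@----@-.                          
---@@@--------@--@-----@@@-.
```

Emit:
move_arm(
  increments=[
    [0,0,-0.01,0],
    [0,0,-0.004,0],
    [0,0,0,0],
  ],
  force=8,
)

```text
time_s: 16.52
ee_pos: [0.4847, 0.1038, 0.1475]
eef_rot: [3.141, -0.0, 1.591]
force: [-0.8, -0.0, -3.9]
grip_width: 0.0399
grip_force: 8.0
```

Emit:
move_arm(
  increments=[
    [0,0,0,0],
    [0,0,0,0],
    [0,0,0,0],
  ],
  force=3.5,
)

```text
time_s: 16.9
ee_pos: [0.4844, 0.1038, 0.1468]
eef_rot: [-3.141, -0.0, 1.591]
force: [0.3, -0.6, -3.2]
grip_width: 0.0399
grip_force: 3.5
```

```bash
python3 -c "
from h import *
asc()"
```

```text
..........-....            .........
                  ........@---..                     
                  ........@@@@.                      
                 ........----.                       
                .@---------...                       
             .@-----------@.                         
             .----------@-@.   .@-@@@.               
             ..---------@--   .-------.              
              ...........--.  .@-----@.              
              ...........---.  .@@@@@.               
                ----.....----..........              
               ------...-------......@.              
              -------....-------.......            --
               ------......------......           ---
                ---.........------....            ---
                 --..........------.              .--
    - .           --..........------              ...
  -----..          --..........------             ...
. ----..-+++++++++-++-.........-------            ...
-......-++++++++++++++--...------------+-           -
++-----++++++++++++++++--------------
[... 155 characters left out ...]
-----+++++-            
#########+++++++++++++++++++---+++++++++-            
#########+++++++++++++++++++++++++++++++.            
########+++++++++++++++++++++++++++++++-             
######+++++++++++++++++++++++++++++++++-             
+++++++++++++++++++++++++++++++++++++++.             
+++++++++++++++++++++++++++++++++++++++              
++++++++++++++++++++++++++++++++++++++-              
...----@@@@@@@@@@@---+++++++++++#+++++.              
 ..@@-@@-@------@-@@@@--.  .....-----                
@@@----@-@@---@-@-@---@@.                            
-@------------@--@@---@@@-                           
@----@@-------@-@-@@-@--@-.                          
---@-@-------@@--------@@@-.
```

It is beginning to swing, so I'll keep going.

Emit:
move_arm(
  increments=[
    [0,0,0,0],
    [0,0,0,0],
    [0,0,0,0],
    [0,0,0,0],
    [0,0,0,0],
  ],
  force=3,
)

```text
time_s: 17.58
ee_pos: [0.4845, 0.1038, 0.147]
eef_rot: [3.142, -0.0, 1.591]
force: [-0.5, 0.6, -3.6]
grip_width: 0.04
grip_force: 3.0
```

```bash
python3 -c "
from h import *
asc()"
```

```text
..........--...            .........
                  ........----..                     
                  ........@@@@.                      
                 ........@---.                       
                .----------..                        
             .@-----------@.                         
             .----------@-@.   .@@@@@.               
             ..---------@-.   .-------.              
              ...........--.  .@-----@.              
              ...........---.  .@@@@@.               
                ----.....----..........              
               -+----...-------......@.              
              -------....-------.......            --
               ------......------......           ---
                ---.........------....            ---
                 --..........------.              .--
    -..           --..........------              ...
  -----..          --..........------             ...
. ----..-+++++++++-++-.........-------            ...
-......-++++++++++++++--...------------+-           -
++-----++++++++++++++++--------------
[... 155 characters left out ...]
----++++++-            
#########+++++++++++++++++++---+++++++++-            
#########+++++++++++++++++++++++++++++++.            
########++++++++++++++++++++++++++++++++             
######+++++++++++++++++++++++++++++++++-             
+++++++++++++++++++++++++++++++++++++++.             
+++++++++++++++++++++++++++++++++++++++              
++++++++++++++++++++++++++++++++++++++-              
...----@@@@@@@@@@@---++++++++++++#++++.              
 ..@@-@@@@------@@@@@@--.  ....------                
@@@----@--@-@----@-@--@@.                            
-@---@-@----------------@.                           
@--@@@@--@----@------@-@@-.                          
-----@--------@----------@-.
```

The swing has stalled against pad friction at the 3 N minimum. A small side-to-side shake should let gravity ratchet it upright.

Emit:
move_arm(
  increments=[
    [-0.025,0,0,0],
    [0.025,0,0,0],
    [-0.025,0,0,0],
    [0.025,0,0,0],
    [-0.025,0,0,0],
    [0.025,0,0,0],
    [0,0,0,0],
  ],
  force=3.5,
)

```text
time_s: 18.5
ee_pos: [0.4847, 0.1045, 0.1473]
eef_rot: [3.141, -0.0, 1.592]
force: [-0.6, -0.8, 1.1]
grip_width: 0.0404
grip_force: 3.5
```

```bash
python3 -c "
from h import *
asc()"
```

```text
..........-....            .........
                  ........@---.                      
                  .......-@-@@                       
                 ........@---.                       
                .----------..                        
             .@-----------@                          
             .----------@-@.   .@@@-@.               
             ..---------@-.   .-------.              
              ...........--   .------@.              
              ...........---   .@@@@@.               
               -----.....----  ........              
              --+++--...------.......@.              
              -------...-------........            --
               ------.....------.......           ---
                ---........------.....            ---
                .-..........-----...              .--
    -..          --.........------                ...
  -----..         --.........------               ...
. ----..-+++++++++++-.........------              ...
-......-+++++++++++++-.......-------++++-           -
++-----++++++++++++++----------------
[... 155 characters left out ...]
------++++-            
#########++++++++++++++++------+++++++++-            
#########+++++++++++++++++++++++++++++++.            
########++++++++++++++++++++++++++++++++             
######+++++++++++++++++++++++++++++++++-             
+++++++++++++++++++++++++++++++++++++++-             
+++++++++++++++++++++++++++++++++++++++              
++++++++++++++++++++++++++++++++++++++-              
...----@@@@@@@@@@@---+++++++++++++++++.              
 ..@@-----@------@@-@@--.  .....-----                
@@@---@---@@-@--------@@.                            
----@-----@-@--@-----@@@@.                           
@--@--@@------@@---@@@--@-.                          
-----@--------@----------@-.
```

```bash
cat >> h.py <<'E'
def atx(p,x):
    c,d=ray("side",p); return c+d*(x-c[0])/d[0]
E
python3 -c "
from h import *
for a in((265,202),(286,198),(247,175),(263,199)): print(atx(a,.4647).round(4))
o=telemetry.get_obs();print(o['force'],o['grip_force'])
"
```

```text
[0.4647 0.0983 0.0422]
[0.4647 0.0247 0.071 ]
[0.4647 0.1515 0.1432]
[0.4647 0.1044 0.0537]
[-5.66098752e-01  8.14847788e-04  2.20560040e+00] 3.5000592470169067
```

Emit:
move_arm(
  increments=[
    [-0.03,0,0,0],
    [0.03,0,0,0],
    [-0.03,0,0,0],
    [0.03,0,0,0],
    [0,0,0,0],
  ],
  force=3.5,
)

```text
time_s: 19.18
ee_pos: [0.4846, 0.1041, 0.1471]
eef_rot: [3.141, -0.0, 1.592]
force: [-0.8, 1.6, 0.5]
grip_width: 0.0399
grip_force: 3.5
```

```bash
python3 -c "
from h import *
asc()"
```

```text
.........---...            .........
                  ........----..                     
                  ........@@@@                       
                 ........----.                       
                .----------..                        
             .@-----------@.                         
             .----------@-@.   .@@@@@.               
             ..---------@-.   .-------.              
              ...........---  .@-----@.              
              ...........-+-.  .@@@@@.               
                ----.....----..........              
               -+++--...------.......@.              
              -------...-------........            --
               ------.....------.......           ---
                ----.......------.....            ---
                 --.........-----...              .--
    -..           --.........-----.               ...
  -----..         .--.........-----               ...
. ----..-+++++++++++-..........-----              ...
-......-+++++++++++++-.......-------++++-           -
++-----+++++++++++++++---------------
[... 155 characters left out ...]
-------+++-            
#########++++++++++++++++-------++++++++-            
#########+++++++++++++++++++++++++++++++.            
########+++++++++++++++++++++++++++++++-             
######+++++++++++++++++++++++++++++++++-             
+++++++++++++++++++++++++++++++++++++++.             
+++++++++++++++++++++++++++++++++++++++              
++++++++++++++++++++++++++++++++++++++-              
...----@@@@@@@@@@@---+++++++++++++++++.              
 ..@@@-@@@@-----@@@@@@--.  ....------                
@@------------@-@@----@@.                            
-@@---@--@-@---@-------@@-                           
-@-@-@-@@-@--@-@---@@-@@@-.                          
----@--@----------@@----@@-.
```

The weight has come off the wrist, so the foot's front edge now rests on the board at about 28° tilt, close to balance. I'll regrip lightly, lift, shift onto the board, set that edge down and draw the top back upright.

Emit:
move_arm(
  increments=[
    [0,0,0,0],
    [0,0,0,0],
    [0,0,-0.015,0],
    [0.015,0,0,0],
    [0.02,0,0,0],
    [0.015,0,0,0],
    [0,0,0,0],
    [0,0,0,0],
  ],
  force=15,
)

```text
time_s: 20.23
ee_pos: [0.4834, 0.1536, 0.1618]
eef_rot: [-3.141, 0.0, 1.591]
force: [0.4, 0.1, -2.9]
grip_width: 0.04
grip_force: 15.0
```

Emit:
move_arm(
  increments=[
    [0,0,0.008,0],
    [0,0,0.004,0],
    [0,0,0.003,0],
    [0,0,0.002,0],
    [0,0,0,0],
    [0,0,0,0],
  ],
)

```text
time_s: 20.98
ee_pos: [0.484, 0.154, 0.1466]
eef_rot: [3.14, -0.001, 1.591]
force: [-4.3, 1.6, 14.5]
grip_width: 0.0402
grip_force: 15.0
```

Contact is confirmed, with 14 N on the foot edge. Next I draw the top back.

Emit:
move_arm(
  increments=[
    [-0.006,0,0,0],
    [-0.006,0,0,0],
    [-0.006,0,0,0],
    [-0.006,0,0,0],
    [-0.006,0,0,0],
    [0,0,0,0],
  ],
  force=8,
)

```text
time_s: 21.72
ee_pos: [0.4842, 0.1232, 0.1448]
eef_rot: [3.142, 0.0, 1.59]
force: [-0.5, -0.5, -1.2]
grip_width: 0.0403
grip_force: 8.0
```

```bash
python3 -c "
from h import *
asc()"
```

```text
..........--...               .........
               ........----..                        
               .......-@@@@.                         
              ........--.-.                          
             .----------..                           
          .@-----------@.                            
          @----------@-@.      .@@@-@.               
          ..---------@-.      .-------.              
           ...........---     .------@.              
           ...........-++-     .@@@@@.               
            -----.....-++-.    ........              
           -------...------    ......@.              
            ------...------.   ........            --
            ------....------   ........           ---
             --.........----.  .......            ---
             .-.........-----     ..              .--
    -..       --.........----.                    ...
  -----..     .--........-----                    ...
. ----..-+++++++-.........-----                   ...
-......-++++++++--........----++++++++++-           -
++-----++++++++++--------------+++
[... 161 characters left out ...]
+++++++-            
#########++++++++++---------++++++++++++-            
#########+++++++++++++++++++++++++++++++.            
########+++++++++++++++++++++++++++++++-             
######+++++++++++++++++++++++++++++++++-             
+++++++++++++++++++++++++++++++++++++++.             
+++++++++++++++++++++++++++++++++++++++              
++++++++++++++++++++++++++++++++++++++-              
...----@@@@@@@@@@@---+++++++++++++++++.              
 ..@@@@-------@@@@@@@@--.  ....------                
@@@@----@@@---@---@---@@.                            
@-----@--@------@@-----@@.                           
--------@--------@------@-.                          
@@---@--------@-----@----@-....
```

Emit:
move_arm(
  increments=[
    [-0.006,0,0.0005,0],
    [-0.006,0,0.0005,0],
    [-0.006,0,0.001,0],
    [-0.006,0,0.001,0],
    [-0.006,0,0.001,0],
    [0,0,0,0],
  ],
  force=6,
)

```text
time_s: 22.52
ee_pos: [0.4847, 0.0933, 0.1409]
eef_rot: [-3.141, 0.0, 1.59]
force: [0.7, -0.4, -3.4]
grip_width: 0.0399
grip_force: 6.0
```

```bash
python3 -c "
from h import *
asc()
print(proj('side',[.4647,.08,.021]),proj('side',[.4647,.08,.15]))"
```

```text
......   .----..          .........
                   ..........---.                    
                   .........----.                    
                    .......---@.                     
                   .-.....--@@-.                     
                 ..---------..                       
               .------------.  .@@-@@.               
               @------------. .-------.              
               .......----@-. .@-----@.              
                ...........---..@@@@@.               
                ...........+++-........              
                ------....-+++-@.....@.              
                ------....-----........            --
                ------....-----........           ---
                 --........----.......            ---
                 --.........----. ..              .--
    -..          --.........--+-                  ...
  -----..        .-.........----.                 ...
. ----..-+++++++++--........-----                 ...
-......-+++++++++++-.........---++++++++-           -
++-----++++++++++++-------------++++++
[... 235 characters left out ...]
######+++++++++++++++++++++++++++++++.            
########+++++++++++++++++++++++++++++++-             
######+++++++++++++++++++++++++++++++++-             
+++++++++++++++++++++++++++++++++++++++.             
+++++++++++++++++++++++++++++++++++++++              
++++++++++++++++++++++++++++++++++++++-              
...----@@@@@@@@@@@---+++++++++++++++++.              
 ..@@-@@@-------@@@@@@--.  ....------                
@@@-----------@-@-----@@.                            
@-@@@-@-@---------@----@@-                           
---@--@-@---@-@--@-----@@-.                          
---@@--@-----------@-@-@@@-.                         
[270.66528224 207.7162551 ] [268.18713483 175.9930468 ]
```

Nearly upright now, at roughly 8°. I'll lower it onto the board with a light grip so the foot seats flat.

Emit:
move_arm(
  increments=[
    [0,0,0.002,0],
    [0,0,0.002,0],
    [0,0,0.002,0],
    [0,0,0.002,0],
    [0,0,0,0],
    [0,0,0,0],
  ],
  force=4,
)

```text
time_s: 23.32
ee_pos: [0.4848, 0.0938, 0.1332]
eef_rot: [3.141, 0.0, 1.591]
force: [-1.7, -2.5, 4.1]
grip_width: 0.0401
grip_force: 4.0
```

```bash
python3 -c "
from h import *
asc()"
```

```text
......  .---@.          .........
                   ....... .---..                    
                   .........----.                    
                    ........---..                    
                   ........@---.                     
                  ..---.-.--@...                     
                ..@---------. ..@@@-@.               
               .-----------@@ .-------.              
               .------------. .@-----@.              
               .........--.-- ..@@@@@.               
                ...........++++-.......              
                ...........-+++-.....@.              
                 -----....------.......            --
                 -----....------.......           ---
                 ---......------......            ---
                 .-.........----. ..              .--
    - .           --........----.                 ...
  -----..         --.........---.                 ...
. ----..-++++++++++-.........----                 ...
-......-+++++++++++-.........---++++++++-           -
++-----++++++++++++------....---++++++++
[... 152 characters left out ...]
---+++++++-            
#########+++++++++++------------++++++++-            
#########+++++++++++++++++++-+--++++++++.            
########+++++++++++++++++++++++++++++++-             
######+++++++++++++++++++++++++++++++++-             
+++++++++++++++++++++++++++++++++++++++-             
+++++++++++++++++++++++++++++++++++++++              
++++++++++++++++++++++++++++++++++++++-              
...----@@@@@@@@@@@---+++++++++++++++++.              
 ..@@-@@@-------@-@@@@--.  .....-----                
@@@------@---------@---@.                            
-@-@---@--@@@----------@@-                           
--@--@-@@------@--------@-.                          
@-@---@-------@------@---@-.
```

Emit:
move_arm(
  increments=[
    [0,0,0,0],
    [0,0,0,0],
    [0,0,0,0],
    [0,0,0,0],
    [0,0,0,0],
    [0,0,0,0],
  ],
  grip=1,
)

```text
time_s: 24.12
ee_pos: [0.4847, 0.0938, 0.133]
eef_rot: [3.142, -0.0, 1.591]
force: [-0.4, -0.6, -0.5]
grip_width: 0.0933
grip_force: 0.0
```

Emit:
move_arm(
  increments=[
    [0,0,-0.02,0],
    [0,0,-0.03,0],
    [0,0,-0.04,0],
    [0,0,-0.04,0],
    [-0.05,0,0,0],
    [-0.05,0,0,0],
    [-0.05,0,0,0],
    [-0.05,0,0,0],
    [0,0,0,0],
    [0,0,0,0],
  ],
)

```text
time_s: 25.38
ee_pos: [0.4886, -0.1058, 0.2629]
eef_rot: [-3.141, -0.0, 1.59]
force: [-0.1, -0.1, 0.0]
grip_width: 0.0938
grip_force: 0.0
```

```bash
python3 -c "
from h import *
asc()
t=cams.camera('top')
for n,q,z in(('top','carton_mid',.106),('top','carton_foot',.021),('side','carton_mid',.106),('top','garlic',.021),('top','tomato',.021),('side','lidded_a_mid',.092),('top','lidded_a_mid',.092),('top','chopping_board',0)):
    for r in nets.mark_of(n,q)[:3]: print(n,q,round(r['conf'],2),np.round(r['centre']),atz(n,r['centre'],z).round(3))
"
```

```text
.........
                                                     
                                                     
                                                     
                                                     
                                                     
                               .@@@@@.               
                              .-------.              
                              .@-----@.              
                    ---        .@@@@@.               
                   -++++++++-----......              
                  -+++++++++++++-....@.              
                  ----------++++-......            --
.                 ---------------......           ---
.                 ---------------.....            ---
.                 .-.........----...              .--
.   -..            --........----.                ..-
. -----..          --.........---.                ...
. ----..-++++++++++--.........----                ...
-......-++++++++++++-.........---+++++++-           -
++-----+++++++++++++--........--+++++++++-           
+######+++
[... 738 characters left out ...]
       
-@------------@---@--@--@-.                          
@-@@--@---------@-------@@-                          
top carton_mid 0.86 [266. 230.] [0.48  0.087 0.106]
top carton_foot 0.91 [268. 238.] [0.487 0.093 0.021]
side carton_mid 0.76 [266. 183.] [0.486 0.098 0.106]
top garlic 0.7 [213. 254.] [0.525 0.266 0.021]
top garlic 0.49 [236. 277.] [0.42  0.233 0.021]
top tomato 0.8 [236. 277.] [0.422 0.234 0.021]
side lidded_a_mid 0.63 [391. 215.] [ 0.426 -0.318  0.092]
side lidded_a_mid 0.55 [442. 221.] [ 0.428 -0.472  0.092]
top lidded_a_mid 0.7 [423. 156.] [ 0.459 -0.47   0.092]
top lidded_a_mid 0.68 [388. 188.] [ 0.419 -0.309  0.092]
top chopping_board 0.84 [250. 247.] [0.493 0.157 0.   ]
```

```bash
python3 -c "
from station import hand_in
print(hand_in())"
```

```text
the job is handed in; nothing more can be done
None
```

I tipped the plain carton onto the rail, lifted it out and stood it upright on the chopping board, then handed the job in at about 25 s. The final network readings show it upright at about (0.48, 0.09) m, with the garlic, tomato and nearer lidded carton unmoved to within their accuracy. The farther lidded carton was not re-measured at the end, and `hand_in()` returned no verdict.

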